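# Stop-button check on the disc sander

### The arm

A 7-joint arm with a two-finger parallel gripper is mounted at the origin on the work surface; the furniture and walls round the work are solid. World frame = base frame: x ahead of the robot, y to its left, z up, the work surface at z = 0. Lengths are in m, angles in rad, forces in N, time in s.
With the tool pointing down it reaches from about 0.4 to 0.85 m from the base axis. Payload 4.5 kg.
Tool frame: the origin (TCP) lies between the finger pads; the fingertips stand 25 mm ahead of it and the grasp point (between the pads) lies 6 mm ahead of it; z points along the fingers, y is the line along which they close (so a half turn about z gives the same grasp; the last joint's range is limited). The gripper opens to 88 mm and grips with 3 to 60 N. Pads are 18 mm wide; open, the fingers measure 123 mm over their backs; the gripper's body (75 mm by 187 mm) begins 45 mm behind the grasp point.
Start: joints at [1.367, 0.689, -0.195, 1.565, 0.157, 0.902, -0.215], TCP at [0.147, -0.607, 0.235] pointing down, gripper open.
Joint ranges: [-3.01, 3.01], [-0.46, 2.08], [-1.47, 1.51], [0.13, 2.56], [-1, 4.14], [0.04, 2.09], [-2.66, 2.66]. Speed limits (rad/s): [2.57, 2.57, 3.14, 3.14, 3.14, 3.14, 3.14].

### API

Orientations are given as a unit quaternion [w, x, y, z].
In Python, from rig import env gives the robot as it stands.
- The arm moves only by the tool carry_out, never from a script. Its arguments are lists of equal length, an entry for each row: "translation": the shift along the tool's x, y, z in m, a list of three; "delta_rot": the turn, a rotation vector about the tool's x, y, z in rad, a list of three; "gripper": the finger opening in m, from 0 to 0.0881. In form: {"translation": [[dx, dy, dz], ...], "delta_rot": [[wx, wy, wz], ...], "gripper": [gripper, ...]}. A call has 1 to 10 rows; each row is the pose to reach, as a shift and turn from the pose commanded when the call began, along the tool's axes at that moment; what a row does not reach only later rows make up. A row lasts 1/8 s, in which the tool goes at most 62.5 mm and 10.7 degrees, less where a joint would pass 70% of its speed; a pose out of reach is approached as far as the arm can. A call with a gripper value outside its range is refused whole. The fingers move at their own pace and stop on an object; "newtons" is the grip in N (left out, the last holds). Time passes only in rows, so rows that repeat a pose let the fingers close. It gives the time, the measured TCP pose, the force, the opening and the grip force at its end, in the units of the state.
- env.get_obs(): the state, without advancing time (a new reading comes with each control period).
- env.grab_frame(name): name is "side" or "top" or "wrist"; returns the picture (420x560x3 uint8, red, green, blue); there is no depth.
- env.camera_params(name): a dict with "fov_y" (degrees; the focal length in pixels is half the picture's height over the tangent of half this angle, whatever the lens; pixels are square), "cx", "cy" (the principal point, pixels), "k1" (the pictures are not rectified: a ray, as slopes to the right and down, at radius r is drawn at 1 + k1 r^2 times it, then the intrinsics apply), "origin" and "attitude" of the camera in the world; the wrist camera has in their place "tool_from_camera" (4x4, takes a point from camera to tool coordinates, whose origin is the TCP and whose axes are the flange's). Camera axes: x right, y up, looking along -z (the intrinsics and any distortion apply to the point x, -y, -z); pixel columns grow to the right and rows downward; lengths in m; the calibration is good to about 2 mm. A picture is of the moment at which its call begins: read the wrist's pose just before it. camera_params takes no time and is no camera call.
- env.close_job(): hands the job in; it is judged then, once.
The state is a dict: "time": time; "joints": joint angles; "joint_velocities": joint speeds; "effort": joint torques, N m; "tool_pos": TCP position; "tcp_rot": TCP orientation; "contact_force": force on the tool from outside, world axes, zero at the start; "moment": the same for the moment, N m; "gripper_width": finger opening in m; "finger_force": force on a finger pad.
Only numpy, scipy, OpenCV 4.12 (cv2) and the standard library are available. Lean on these libraries where they do the work, as an engineer would, in place of code of your own. Each camera call takes 0.05 s, during which the arm holds its last target. There are 200 camera calls.

### The job

Do the stop check on the disc sander's control plate before work: push the big mushroom stop button down until it latches in, then turn its wing clockwise with a fingertip until the button pops back up, and then push the projecting reset button fully in and let it come out again. Only push with the fingertips: do not pinch the wing, do not press the start button that sits inside its raised collar, and leave everything lying around where it is.

Things in the scene. Friction and masses are not known exactly. Their poses are not given: they have to be found in the camera images.
- plate: Steel control plate, 118 mm deep (its x) by 280 mm long (its y) by 4 mm thick, screwed down flat on the bench; origin at the centre of its underside, z up. Three grey operator boxes stand on it in a row along its y at y = -80, 0 and +80 mm and x = -16 mm, in any order; all have the plate's yaw. A slotted wiring duct 42 mm high runs behind them along the +x edge.
- stop_box: Grey operator box, 72 x 72 x 54 mm, that carries the stop button; fixed. Origin at the centre of its underside, 4 mm above the bench; its lid lies 58 mm above the bench. Stop button: a black mushroom head 56 mm across with a straight upright wing (bar) across its top. At rest the head's underside is 74 mm above the bench, the dome's crown 85 mm and the wing's flat top 99 mm.
- stop_wing (a point): Centre of the flat top of the stop button's wing, on the button's axis; moves and turns with the head. Its x axis runs along the wing, z is up. The wing is 54 mm long, 12 mm thick and stands 14 mm above the dome's crown (about 16 mm above the dome near the wing's ends); its upright sides are what a fingertip pushes to turn the head. With the head at rest the wing lies along the box's x.
- stop_push (a joint): How far the stop head is down, m: 0 up, hard stop at 0.010. It starts to move at about 13 N; past about 6 mm it snaps on by itself and stays latched at about 8 mm. When latched it comes up again only if the head is turned: the latch lets go at about 0.7 rad and the spring then pushes the head up with about 7 N. If a finger holds the head down while it is turned, raise the finger before turning back.
- stop_twist (a joint): How far the stop head is turned clockwise seen from above, rad: 0 at rest, stop at 0.95. A torsion spring returns it to 0 when it is let go; turning it against the spring takes 0.05 N m at first, about 0.1 N m at the release angle and 0.2 N m at the stop.
- reset_box: Grey operator box, 72 x 72 x 54 mm, that carries the reset button; fixed, origin at the centre of its underside, 4 mm above the bench. Reset button: a plain black round cap with a flat top, 36 mm across, standing 13 mm proud of a thin black ring.
- reset_top (a point): Centre of the reset button's flat top, 75 mm above the bench at rest; z up.
- reset_push (a joint): How far the reset button is in, m: 0 out, 0.005 fully in. A spring pushes it out; fully in takes about 6 N.
- start_box: Grey operator box, 72 x 72 x 54 mm, that carries the start button, which must not be pressed; fixed, origin at the centre of its underside, 4 mm above the bench. Start button: black, 29 mm across, its top sunk 2 mm below the rim of a light metal collar 45 mm across and 11 mm high.
- start_push (a joint): How far the start button is in, m: 0 out, 0.005 fully in. Leave it out.
- sander: Fixed bench disc sander, about 260 mm long, 180 mm wide and 215 mm high, at the back right; its origin is under the machine, about 35 mm behind the disc. Not touched.
- wood_block: Loose bevelled softwood block, 46 x 72 x 46 mm, in front of the plate; origin at the centre of its underside. Bystander.
- cutter: Loose orange box cutter, 113 mm long, 16 mm high, lying in front of the plate. Bystander.
- tool_1: Loose thin pencil-like tool, 176 mm long and 8 mm thick, lying behind the plate. Bystander.
- white_pot: Loose white screw pot, 44 mm across and 38 mm high, beside the plate's left end. Bystander.
- wood_disc: Loose sawn half-disc of wood, 37 x 52 x 21 mm, lying on the sander's work table. Bystander.
- paint_tin: Loose paint tin, 78 mm across and 77 mm high, right of the work, in front of the sander. Bystander.

How it is judged:
On the way, in this order (a step that is already met when the one before it is completed fails the run):
1. the stop button is down and latched, its wing not turned (value of joint stop_push above 0.006 m and value of joint stop_twist below 0.2 rad), for 0.2 s.
2. the latched head is turned clockwise (value of joint stop_twist above 0.35 rad and value of joint stop_push above 0.003 m).
3. the stop button has popped up (value of joint stop_push below 0.0015 m and value of joint stop_twist below 0.15 rad), for 0.1 s.
4. the reset button is pushed fully in while the stop button is up (value of joint reset_push above 0.004 m and value of joint stop_push below 0.0015 m), for 0.05 s.
At the end, for the whole second after the job is handed in: The stop button is up (within 1.5 mm) and its wing back at rest (within 0.1 rad), the reset and start buttons are out (within 1 mm) (value of joint stop_push below 0.0015 m and value of joint stop_twist below 0.1 rad and value of joint each of reset_push, start_push below 0.001 m); the robot touches nothing.
It fails at once if the start button was pressed (more than 2 mm) (value of joint start_push above 0.002 m).
It fails at once if the wing was pinched from both sides (more than 10 N on each) (contact force between the fingers and stop_twist_c1 above 10 N and contact force between the fingers and stop_twist_c2 above 10 N).
It fails at once if a bystander was lifted or shifted by more than 20 mm (distance of any of wood_block, cutter, tool_1, white_pot, wood_disc, paint_tin from where it was at the start of the episode above 0.02 m).
It also fails if it takes over 51 s, if anything falls off the work surface, if the arm or the gripper's body presses on something with over 40 N, if the wrist force passes 120 N, or if a joint passes its speed limit or range.

## Working session

There is one attempt and no reset: what is moved stays moved. The work goes in short steps, Python scripts to look and compute and a tool call to move; the robot and the scene stay as the last step left them, time stands still between calls to the robot, and variables do not carry over. Pictures are saved under pics/ and viewed, at most 10 in all, crops included, and the job is handed in when it is done.

Besides the shell and the picture viewer there is one more tool, called after "Call:" as name(argument=value, ...) on one line, values as JSON. carry_out: Moves the arm, as the interface text tells. Its arguments: {"type":"object","properties":{"translation":{"type":"array"},"delta_rot":{"type":"array"},"gripper":{"type":"array"},"newtons":{"type":"number"}},"required":["translation","delta_rot","gripper"]}

```bash
mkdir -p pics
python3 - <<'E'
from rig import env
import cv2
for n in("top","side"):
    cv2.imwrite(f"pics/{n}0.png",env.grab_frame(n)[:,:,::-1]); print(env.camera_params(n))
o=env.get_obs(); print(o); print(env.camera_params("wrist"))
E
```

```text
{'fov_y': 47.068249256523224, 'cx': 285.6262767830923, 'cy': 210.02727092823443, 'k1': -0.10458811247835867, 'origin': array([0.24503268, 0.02613567, 1.22173942]), 'attitude': array([-0.64793194, -0.06864848,  0.07656873,  0.75472433])}
{'fov_y': 49.046509852929006, 'cx': 281.8945094115515, 'cy': 217.42859975110966, 'k1': 0.042042720849805, 'origin': array([ 0.37884724, -0.91305059,  0.61656366]), 'attitude': array([ 0.85419001,  0.51647297, -0.02540821, -0.05449328])}
{'time': 0.1, 'joints': array([ 1.36677664,  0.68987474, -0.19451687,  1.56627191,  0.15733334,
        0.90249875, -0.2150802 ]), 'joint_velocities': array([-0.00093814, -0.00163764, -0.00103866, -0.0018618 ,  0.0011714 ,
        0.00030925,  0.0004009 ]), 'effort': array([-3.73748058e-03, -5.28492308e+01, -1.27186965e+00, -1.53834361e+01,
       -5.26108244e-02,  1.96240260e-03,  4.53949156e-05]), 'tool_pos': array([ 0.14704765, -0.60685031,  0.2343975 ]), 'tcp_rot': array([-8.10879818e-04,  9.92931195e-01,  1.18688477e-01, -1.73916355e-04]), 'contact_force': array([ 0.27658045, -0.38816278, -0.12815352]), 'moment': array([-0.06605058,  0.02774669,  0.02526523]), 'finger_force': 0.0, 'gripper_width': 0.0882827529048861}
{'fov_y': 58.36452775388756, 'cx': 281.4542106250485, 'cy': 208.80418663896475, 'k1': -0.078826874224948, 'tool_from_camera': array([[ 7.72094554e-05,  9.56165544e-01,  2.92826648e-01,
         7.41169877e-02],
       [ 9.99999933e-01, -1.78223495e-04,  3.18282901e-04,
         5.93180810e-04],
       [ 3.56519732e-04,  2.92826604e-01, -9.56165494e-01,
        -1.50183654e-01],
       [ 0.00000000e+00,  0.00000000e+00,  0.00000000e+00,
         1.00000000e+00]])}
```

View pics/top0.png

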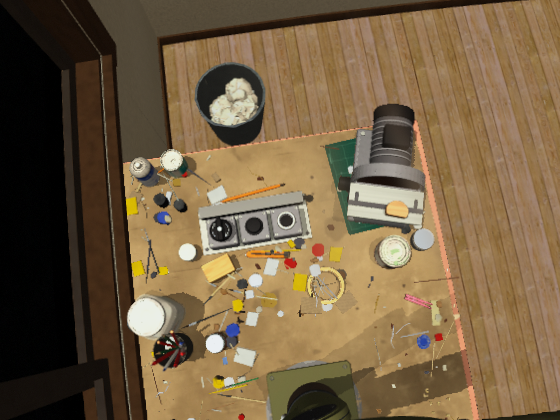

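View pics/side0.png

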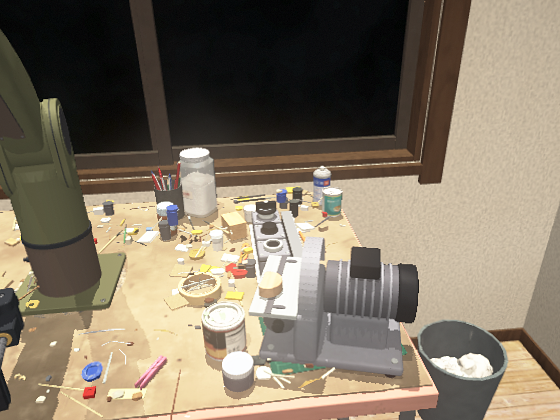

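The top view shows the stop at about (221,230), reset at (255,226) and start at (287,221). I'll cast these onto their heights.

```bash
cat > h.py <<'E'
import numpy as np,cv2
from scipy.spatial.transform import Rotation as R
from rig import env
def quat(q): return R.from_quat([q[1],q[2],q[3],q[0]])
def campose(name,o=None):
    p=env.camera_params(name)
    if name=="wrist":
        T=p["tool_from_camera"]; Q=quat(o["tcp_rot"]).as_matrix()
        return p,Q@T[:3,3]+o["tool_pos"],Q@T[:3,:3]
    return p,np.array(p["origin"]),quat(p["attitude"]).as_matrix()
def ray(name,uv,z,o=None):
    p,c,M=campose(name,o); f=210/np.tan(np.radians(p["fov_y"]/2))
    d=cv2.undistortPoints(np.array([[uv]],float),np.array([[f,0,p["cx"]],[0,f,p["cy"]],[0,0,1]]),np.array([p["k1"],0,0,0,0]))[0,0]
    w=M@np.array([d[0],-d[1],-1.]); return c+w*(z-c[2])/w[2]
def proj(name,X,o=None):
    p,c,M=campose(name,o); f=210/np.tan(np.radians(p["fov_y"]/2))
    v=M.T@(np.array(X)-c); a=np.array([v[0],-v[1]])/-v[2]; a=a*(1+p["k1"]*(a@a)); return f*a+[p["cx"],p["cy"]]
E
python3 - <<'E'
from h import *
for n,uv,z in(("stop",(221,230),.09),("reset",(255,226),.075),("start",(287,220),.069)): print(n,ray("top",uv,z))
for uv in ((204,252),(310.5,237)): print("front corner",ray("top",uv,.004))
s=cv2.imread("pics/side0.png");t=cv2.imread("pics/top0.png")
a=cv2.resize(t[180:270,185:325],None,fx=5.5,fy=5.5,interpolation=cv2.INTER_CUBIC)[:, :770]
cv2.imwrite("pics/a.png",a)
E
```

```text
stop [0.45487418 0.15495832 0.09      ]
reset [0.45494511 0.07400306 0.075     ]
start [ 0.45891148 -0.00477251  0.069     ]
front corner [0.42103773 0.21486178 0.004     ]
front corner [ 0.4182517  -0.05908885  0.004     ]
```

View pics/a.png

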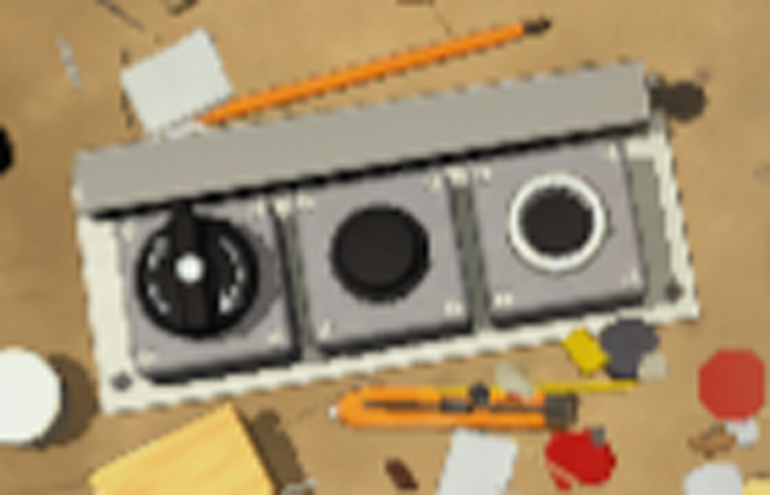

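The layout is confirmed: stop at the +y end, reset in the middle and start at the -y end, with plate yaw about 0. I'll compute the approach moves.

```bash
cat >> h.py <<'E'
def delta(P,yaw,o=None,frm=None):
    "tool-frame shift and turn to world pos P, tool down, tool x at yaw; frm=(pos,yaw) commanded start"
    if frm: p=np.array(frm[0]);Q=R.from_euler('z',frm[1])*R.from_euler('x',np.pi)
    else: o=o or env.get_obs(); p=o["tool_pos"];Q=quat(o["tcp_rot"])
    G=R.from_euler('z',yaw)*R.from_euler('x',np.pi)
    return Q.inv().apply(np.array(P)-p).round(4),(Q.inv()*G).as_rotvec().round(4)
E
python3 - <<'E'
from h import *
for P in((.147,-.607,.335),(.40,-.30,.335),(.455,.115,.30)): print(delta(P,0))
E
```

```text
(array([-1.000e-04, -0.000e+00, -1.006e-01]), array([-0.0016,  0.0003,  0.2379]))
(array([ 0.3181, -0.2388, -0.1003]), array([-0.0016,  0.0003,  0.2379]))
(array([ 0.4694, -0.629 , -0.0646]), array([-0.0016,  0.0003,  0.2379]))
```

Call:
carry_out(translation=[[0,0,-0.05],[0,0,-0.1],[0.05,-0.037,-0.1],[0.097,-0.073,-0.1],[0.144,-0.108,-0.1],[0.19,-0.143,-0.1],[0.237,-0.178,-0.1],[0.284,-0.213,-0.1],[0.318,-0.239,-0.1],[0.318,-0.239,-0.1]], delta_rot=[[0,0,0],[0,0,0.05],[0,0,0.1],[0,0,0.15],[0,0,0.2],[-0.0016,0.0003,0.238],[-0.0016,0.0003,0.238],[-0.0016,0.0003,0.238],[-0.0016,0.0003,0.238],[-0.0016,0.0003,0.238]], gripper=[0,0,0,0,0,0,0,0,0,0])

```text
time: 1.35
tool_pos: [0.4024, -0.2965, 0.335]
tcp_rot: [-0.0, 1.0, 0.004, 0.001]
contact_force: [-0.9, -0.7, 0.3]
gripper_width: 0.0003
finger_force: 0.0
```

Call:
carry_out(translation=[[0.008,-0.06,0],[0.015,-0.12,0],[0.023,-0.18,0],[0.031,-0.24,0],[0.039,-0.3,0.01],[0.046,-0.36,0.02],[0.053,-0.41,0.035],[0.053,-0.41,0.035],[0.053,-0.41,0.035]], delta_rot=[[0,0,0],[0,0,0],[0,0,0],[0,0,0],[0,0,0],[0,0,0],[0,0,0],[0,0,0],[0,0,0]], gripper=[0,0,0,0,0,0,0,0,0])

```text
time: 2.48
tool_pos: [0.453, 0.1078, 0.2992]
tcp_rot: [0.002, 1.0, -0.001, -0.0]
contact_force: [0.3, 0.1, -0.7]
gripper_width: 0.0008
finger_force: 0.0
```

Run:
```python
from h import *
import pickle
o=env.get_obs(); im=env.grab_frame("wrist"); pickle.dump(o,open("o1.pkl","wb"))
print(o["time"],o["tool_pos"],o["tcp_rot"])
cv2.imwrite("pics/w1.png",im[:,:,::-1])
for n,X in(("stop",(.455,.155,.099)),("reset",(.455,.074,.075)),("start",(.459,-.005,.069))): print(n,proj("wrist",X,o))
```

```text
2.475 [0.45303082 0.10781681 0.29922778] [ 1.62152428e-03  9.99998059e-01 -1.09865238e-03 -2.13132240e-04]
stop [230.16254186 173.59141608]
reset [313.38712112 168.51547884]
start [389.53902693 163.616677  ]
```

View pics/w1.png

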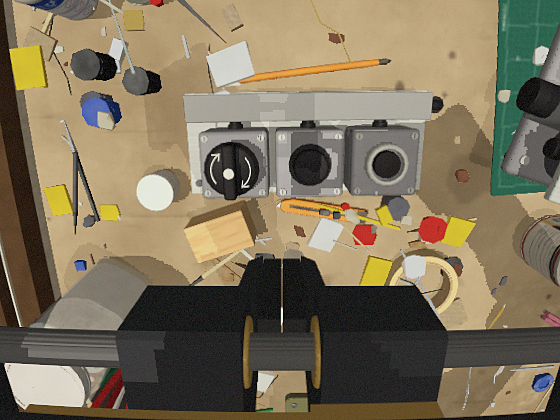

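The wing's centre dot is at (229,174), as predicted. Reset is at about (310,163) and start at (387,164).

Run:
```python
from h import *
import pickle
o=pickle.load(open("o1.pkl","rb"))
for uv,z in(((229,173.5),.099),((310,163),.075),((387,164),.069),((229,145),.099),((229,202),.099),((201,133),.058),((417,127),.058)): print(ray("wrist",uv,z,o).round(4))
```

```text
[0.4551 0.1561 0.099 ]
[0.4606 0.0775 0.075 ]
[ 0.4586 -0.0024  0.069 ]
[0.4821 0.155  0.099 ]
[0.427  0.1573 0.099 ]
[0.4893 0.1891 0.058 ]
[ 0.4955 -0.0343  0.058 ]
```

Call:
carry_out(translation=[[0.002,-0.047,0.03],[0.002,-0.047,0.08],[0.002,-0.047,0.12],[0.002,-0.047,0.15],[0.002,-0.047,0.165],[0.002,-0.047,0.165]], delta_rot=[[0,0,0],[0,0,0],[0,0,0],[0,0,0],[0,0,0],[0,0,0]], gripper=[0,0,0,0,0,0])

```text
time: 3.28
tool_pos: [0.4552, 0.1541, 0.1339]
tcp_rot: [0.002, 1.0, -0.002, -0.0]
contact_force: [-0.3, -0.5, 1.0]
gripper_width: 0.0002
finger_force: 0.0
```

Wing top is at TCP z≈0.124. I'll press down in steps.

Call:
carry_out(translation=[[0,-0.001,0.006],[0,-0.001,0.01],[0,-0.001,0.013],[0,-0.001,0.016],[0,-0.001,0.018],[0,-0.001,0.019],[0,-0.001,0.019],[0,-0.001,0.019]], delta_rot=[[0,0,0],[0,0,0],[0,0,0],[0,0,0],[0,0,0],[0,0,0],[0,0,0],[0,0,0]], gripper=[0,0,0,0,0,0,0,0])

```text
time: 4.28
tool_pos: [0.4552, 0.1574, 0.1155]
tcp_rot: [0.001, 1.0, -0.0, 0.0]
contact_force: [-0.1, -0.3, 0.1]
gripper_width: 0.0005
finger_force: 0.0
```

Call:
carry_out(translation=[[0,0.001,0.001],[0,0.001,0.002],[0,0.001,0.002]], delta_rot=[[0,0,0],[0,0,0],[0,0,0]], gripper=[0,0,0])

```text
time: 4.65
tool_pos: [0.4551, 0.1564, 0.1133]
tcp_rot: [0.001, 1.0, -0.0, 0.0]
contact_force: [-0.2, -0.1, 0.1]
gripper_width: 0.0002
finger_force: 0.0
```

Run:
```python
from h import *
s=env.grab_frame("side")[:,:,::-1]; w=env.grab_frame("wrist")[:,:,::-1]
a=cv2.resize(s[170:270,215:315],(560,560),interpolation=cv2.INTER_CUBIC)
cv2.imwrite("pics/b.png",np.hstack([a[:,:400],cv2.resize(w[130:330,180:320],(392,560),interpolation=cv2.INTER_CUBIC)]))
o=env.get_obs(); print(proj("side",[.455,.156,.099]),proj("side",o["tool_pos"]-[0,0,.025]))
```

```text
[264.34582574 202.18122637] [264.52748583 205.79395005]
```

View pics/b.png

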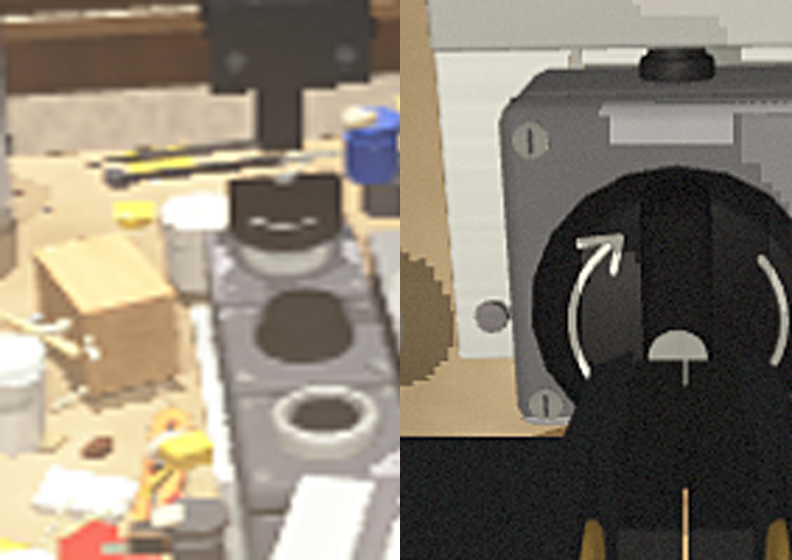

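Run:
```python
from h import *
s=env.grab_frame("side")[:,:,::-1]; s0=cv2.imread("pics/side0.png")
for c in (258,273): print(c,[int(x) for x in s0[192:224,c].mean(1)],"\n",[int(x) for x in s[192:224,c].mean(1)])
a=[cv2.resize(i[185:235,235:295],(396,330),interpolation=cv2.INTER_NEAREST) for i in(s0,s)]
cv2.imwrite("pics/c.png",np.hstack(a)); o=env.get_obs();print(o["tool_pos"],o["contact_force"],o["effort"])
```

```text
258 [191, 195, 196, 117, 119, 231, 151, 79, 210, 197, 77, 86, 75, 77, 78, 76, 76, 76, 85, 84, 79, 129, 154, 152, 133, 126, 139, 156, 196, 231, 224, 171] 
 [193, 197, 197, 116, 117, 232, 150, 75, 210, 193, 59, 73, 71, 71, 72, 71, 72, 72, 72, 74, 74, 103, 159, 153, 130, 125, 139, 156, 155, 154, 155, 149]
273 [184, 179, 123, 218, 211, 189, 209, 210, 174, 79, 83, 73, 75, 75, 75, 77, 89, 87, 85, 81, 76, 129, 161, 154, 144, 127, 127, 153, 155, 227, 94, 91] 
 [185, 179, 121, 219, 211, 189, 209, 210, 169, 60, 72, 70, 71, 71, 72, 71, 72, 74, 76, 74, 73, 131, 163, 153, 142, 126, 127, 155, 154, 159, 80, 79]
[0.45521622 0.15642338 0.11341079] [-0.07209069 -0.46783951 -0.41312384] [ 5.27837605e-03 -4.51736748e+01 -4.63036196e-01 -6.43388897e+00
  1.98588450e-02 -6.22977549e-02 -2.21285245e-04]
```

View pics/c.png

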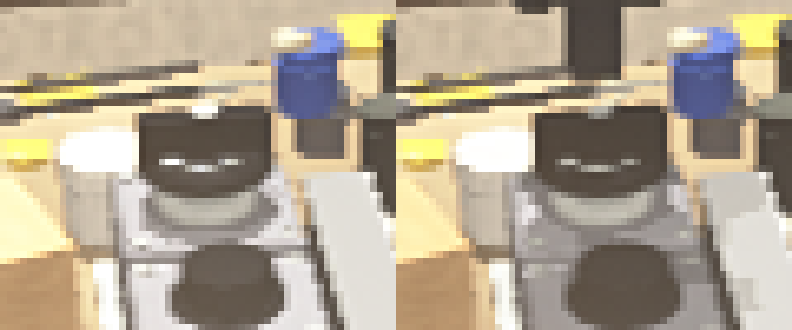

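The head hasn't moved: the finger ends at about row 197 and the wing top is at row 202, so a gap remains and the tips sit higher than stated. I'll keep descending with force feedback.

Call:
carry_out(translation=[[0,0,0.002],[0,0,0.004],[0,0,0.006],[0,0,0.008],[0,0,0.008]], delta_rot=[[0,0,0],[0,0,0],[0,0,0],[0,0,0],[0,0,0]], gripper=[0,0,0,0,0])

```text
time: 5.42
tool_pos: [0.4551, 0.1563, 0.1052]
tcp_rot: [0.001, 1.0, -0.0, 0.0]
contact_force: [-0.9, -0.6, -0.0]
gripper_width: 0.0003
finger_force: 0.0
```

Run:
```python
from h import *
s=env.grab_frame("side")[:,:,::-1]; o=env.get_obs()
print(o["tool_pos"],o["contact_force"]); print([int(x) for x in s[185:210,265].mean(1)])
for z in(.09,.1,.11,.12): print(z,proj("side",[.455,.156,z]),proj("wrist",[.455,.156,z],o))
w=env.grab_frame("wrist")[:,:,::-1]
cv2.imwrite("pics/d.png",np.hstack([cv2.resize(i,None,fx=4,fy=4) for i in (s[150:240,220:310],w[130:220,190:280])]))
```

```text
[0.45514058 0.15637487 0.10532028] [ 0.01832315 -0.69799889  0.19744525]
[69, 68, 70, 70, 69, 70, 72, 71, 72, 71, 73, 73, 72, 71, 77, 178, 178, 142, 66, 69, 71, 71, 71, 71, 81]
0.09 [264.45247423 205.30922845] [280.27592733 256.16661712]
0.1 [264.33392505 201.83229917] [280.23937093 265.23834511]
0.11 [264.21435325 198.32780327] [280.19865491 275.36943466]
0.12 [264.09374389 194.79535975] [280.15304562 286.7526104 ]
```

View pics/d.png

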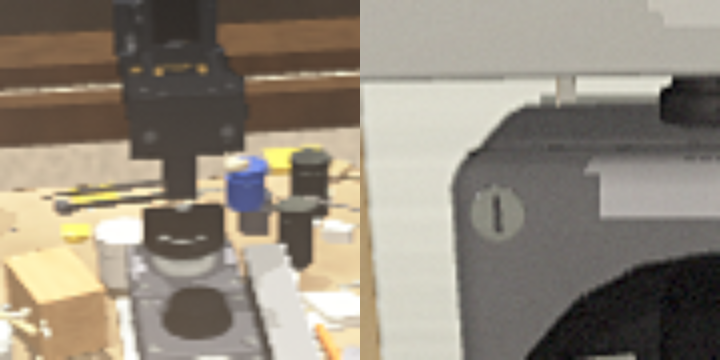

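The fingertip is at row ~199.5 and the wing dot at 200–202, so about 10 mm still remains. Descending further.

Call:
carry_out(translation=[[0,0,0.002],[0,0,0.004],[0,0,0.006],[0,0,0.008],[0,0,0.008]], delta_rot=[[0,0,0],[0,0,0],[0,0,0],[0,0,0],[0,0,0]], gripper=[0,0,0,0,0])

```text
time: 6.15
tool_pos: [0.4551, 0.1563, 0.0972]
tcp_rot: [0.001, 1.0, -0.0, 0.0]
contact_force: [-0.1, 0.1, -0.0]
gripper_width: 0.0002
finger_force: 0.0
```

Call:
carry_out(translation=[[0,0,0.002],[0,0,0.004],[0,0,0.004]], delta_rot=[[0,0,0],[0,0,0],[0,0,0]], gripper=[0,0,0])

```text
time: 6.52
tool_pos: [0.4554, 0.1564, 0.0939]
tcp_rot: [0.001, 1.0, -0.0, 0.001]
contact_force: [-0.2, -1.1, 6.3]
gripper_width: 0.0004
finger_force: 3.5
```

Run:
```python
from h import *
s=env.grab_frame("side")[:,:,::-1]; o=env.get_obs(); s0=cv2.imread("pics/side0.png")
w=env.grab_frame("wrist")[:,:,::-1]
print(o["tool_pos"],o["contact_force"],o["joints"]); print([int(x) for x in s[185:210,265].mean(1)])
print([int(x) for x in s[192:224,258].mean(1)])
cv2.imwrite("pics/e.png",np.hstack([cv2.resize(s[160:250,220:310],(420,420)),w[:, 150:430]]))
```

```text
[0.45533814 0.15642611 0.09393099] [-1.43308071 -0.02439282  7.72257608] [-0.3464254   0.75756278 -0.13193876  2.11031999  0.32604907  0.29220326
 -2.3265593 ]
[69, 68, 67, 69, 69, 69, 71, 70, 69, 72, 71, 72, 72, 72, 73, 73, 75, 75, 72, 69, 70, 71, 71, 71, 71]
[73, 146, 203, 115, 117, 232, 150, 73, 211, 230, 136, 62, 72, 69, 71, 71, 70, 70, 71, 72, 73, 73, 118, 155, 131, 125, 139, 156, 155, 153, 154, 148]
```

View pics/e.png

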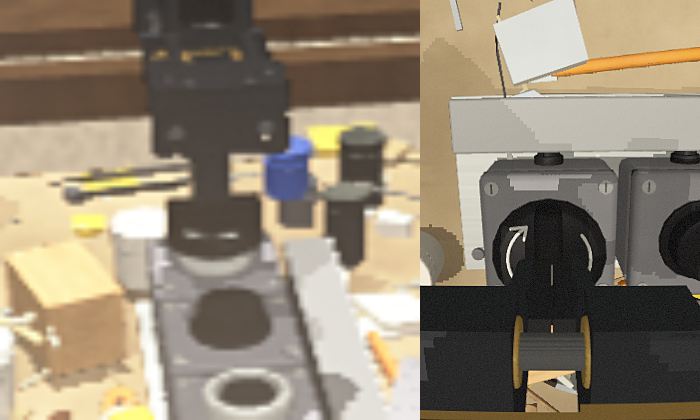

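Contact has been made, at TCP z ≈ 0.095. Next I'll push through the latch.

Call:
carry_out(translation=[[0,0,0.003],[0,0,0.006],[0,0,0.008],[0,0,0.009],[0,0,0.009],[0,0,0.009]], delta_rot=[[0,0,0],[0,0,0],[0,0,0],[0,0,0],[0,0,0],[0,0,0]], gripper=[0,0,0,0,0,0])

```text
time: 7.38
tool_pos: [0.4554, 0.1565, 0.0856]
tcp_rot: [0.001, 1.0, -0.0, 0.001]
contact_force: [-2.1, -0.3, 18.5]
gripper_width: 0.0002
finger_force: 9.0
```

Call:
carry_out(translation=[[0,0,0.001],[0,0,0.002],[0,0,0.002]], delta_rot=[[0,0,0],[0,0,0],[0,0,0]], gripper=[0,0,0])

```text
time: 7.75
tool_pos: [0.4556, 0.1565, 0.0854]
tcp_rot: [0.001, 1.0, -0.0, 0.002]
contact_force: [-5.2, -1.1, 38.0]
gripper_width: 0.0006
finger_force: 19.1
```

The head is at its hard stop, so tip z ≈ TCP z + 3.6 mm. Raise, then move to the -y side of the wing's near end.

Call:
carry_out(translation=[[0,0,-0.01],[0,0,-0.03],[-0.01,0.016,-0.03],[-0.018,0.0295,-0.03],[-0.018,0.0295,-0.03],[-0.018,0.0295,-0.015],[-0.018,0.0295,-0.002],[-0.018,0.0295,-0.002],[-0.018,0.0295,-0.002]], delta_rot=[[0,0,0],[0,0,0],[0,0,0],[0,0,0],[0,0,0],[0,0,0],[0,0,0],[0,0,0],[0,0,0]], gripper=[0,0,0,0,0,0,0,0,0])

```text
time: 8.88
tool_pos: [0.4372, 0.1271, 0.0844]
tcp_rot: [0.001, 1.0, 0.0, 0.0]
contact_force: [-0.9, -0.7, -0.6]
gripper_width: 0.0005
finger_force: 0.0
```

Run:
```python
from h import *
s=env.grab_frame("side")[:,:,::-1]; o=env.get_obs(); w=env.grab_frame("wrist")[:,:,::-1]
print(o["tool_pos"],o["contact_force"])
print([int(x) for x in s[192:224,258].mean(1)],[int(x) for x in s[192:224,273].mean(1)])
cv2.imwrite("pics/f.png",np.hstack([cv2.resize(s[180:250,230:300],(420,420)),cv2.resize(w[200:340, 200:320],(360,420))]))
```

```text
[0.43739749 0.12703365 0.08463157] [-0.15655999  0.39899007  0.36962076]
[72, 72, 72, 72, 73, 73, 74, 74, 74, 75, 74, 74, 76, 76, 77, 77, 76, 78, 78, 77, 76, 78, 79, 73, 95, 129, 126, 128, 168, 125, 129, 140] [70, 70, 70, 70, 70, 70, 71, 72, 71, 79, 181, 139, 75, 73, 69, 70, 70, 71, 71, 82, 80, 78, 75, 73, 126, 128, 124, 129, 211, 173, 78, 75]
```

View pics/f.png

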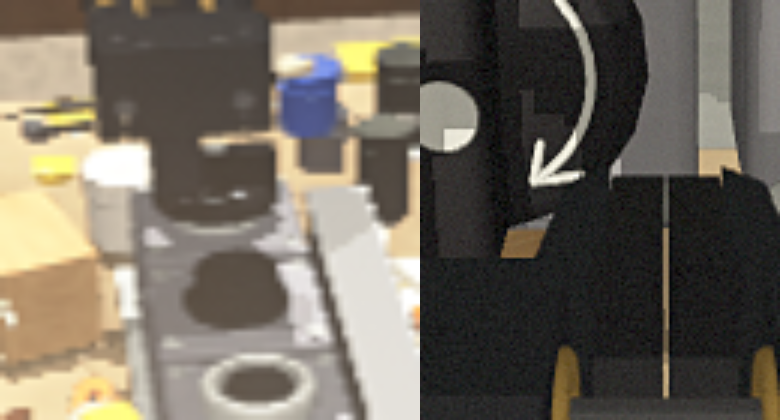

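The head is latched: the wing top has dropped about 2.5 px (8 mm). Turning the tool would run joint 7 into its limit, so I'll push straight in +y with the finger's corner near the wing's end.

Call:
carry_out(translation=[[-0.006,0,0.001],[-0.006,0,0.003],[-0.006,-0.004,0.003],[-0.006,-0.008,0.003],[-0.006,-0.011,0.003],[-0.006,-0.014,0.003],[-0.006,-0.014,0.003]], delta_rot=[[0,0,0],[0,0,0],[0,0,0],[0,0,0],[0,0,0],[0,0,0],[0,0,0]], gripper=[0,0,0,0,0,0,0])

```text
time: 9.85
tool_pos: [0.4308, 0.14, 0.0814]
tcp_rot: [0.002, 1.0, -0.0, -0.0]
contact_force: [0.4, -2.9, 0.9]
gripper_width: 0.0005
finger_force: 1.6
```

Run:
```python
from h import *
o=env.get_obs(); w=env.grab_frame("wrist")[:,:,::-1]
print(o["tool_pos"],o["contact_force"])
cv2.imwrite("pics/g.png",cv2.resize(w[150:340, 160:340],(568,600)))
```

```text
[0.43079826 0.14000319 0.08139819] [ 0.36999301 -2.86752413  0.87530888]
```

View pics/g.png

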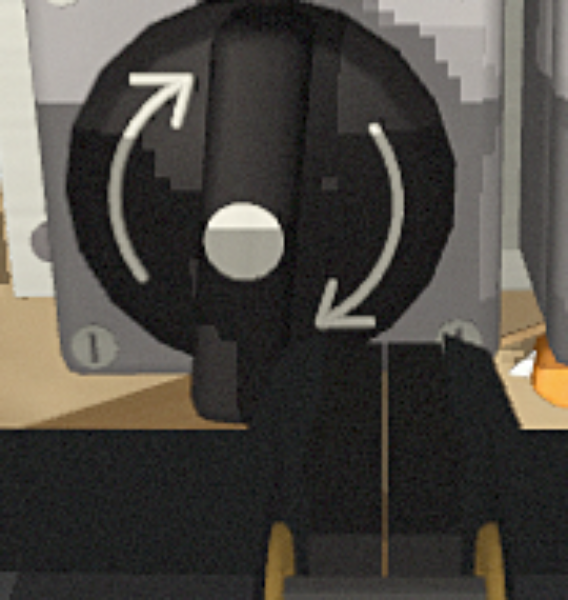

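It works: the wing has started turning, by about 0.1 rad clockwise. Continue the push.

Call:
carry_out(translation=[[0,-0.003,0],[0,-0.006,0],[0,-0.009,0],[0,-0.011,0],[0,-0.011,0]], delta_rot=[[0,0,0],[0,0,0],[0,0,0],[0,0,0],[0,0,0]], gripper=[0,0,0,0,0])

```text
time: 10.52
tool_pos: [0.4301, 0.1496, 0.0815]
tcp_rot: [0.003, 1.0, -0.001, -0.001]
contact_force: [-2.2, -7.5, 5.7]
gripper_width: 0.0006
finger_force: 3.6
```

```bash
cat > wing.py <<'E'
from h import *
o=env.get_obs(); w=env.grab_frame("wrist"); s=env.grab_frame("side")
print(o["time"],o["tool_pos"],o["contact_force"])
# dot of the wing: bright blob near the predicted place, and the head's lower rim in the side picture
for z in(.091,.099): print(z,proj("wrist",[.4553,.1563,z],o).round(1))
g=cv2.cvtColor(w,cv2.COLOR_RGB2GRAY); u,v=proj("wrist",[.4553,.1563,.095],o).astype(int)
n,l,st,c=cv2.connectedComponentsWithStats((g[v-25:v+25,u-25:u+25]>110).astype(np.uint8))
for i in range(1,n):
    if st[i,4]>40: print("blob",(c[i]+[u-25,v-25]).round(1),st[i,4])
for col in(258,262,266,270,273): print(col,[int(x) for x in s[192:222,col].mean(1)])
E
python3 wing.py
```

```text
10.525 [0.43014607 0.14959817 0.08153999] [-2.20074781 -7.45629792  5.70350203]
0.091 [262.2 223.5]
0.099 [261.3 230.6]
blob [260.8 225.5] 491
258 [72, 73, 73, 74, 74, 75, 75, 75, 73, 74, 75, 75, 77, 77, 78, 78, 78, 82, 153, 74, 74, 74, 74, 78, 123, 128, 128, 128, 131, 147]
262 [72, 73, 73, 74, 74, 74, 72, 115, 229, 220, 177, 60, 68, 70, 71, 72, 73, 73, 72, 76, 130, 72, 76, 75, 80, 171, 167, 124, 128, 156]
266 [77, 103, 100, 80, 83, 95, 137, 171, 225, 165, 213, 186, 156, 65, 71, 72, 73, 73, 73, 79, 147, 72, 79, 80, 79, 160, 183, 133, 130, 157]
270 [63, 64, 65, 65, 65, 63, 80, 210, 211, 210, 211, 215, 156, 75, 74, 71, 73, 73, 72, 74, 75, 82, 80, 74, 110, 189, 145, 126, 128, 105]
273 [185, 180, 123, 220, 213, 191, 209, 208, 206, 207, 208, 212, 217, 90, 78, 74, 71, 72, 74, 73, 74, 74, 73, 89, 148, 128, 127, 146, 196, 227]
```

Call:
carry_out(translation=[[0,-0.002,0],[0,-0.004,0],[0,-0.0045,0],[0,-0.0045,0]], delta_rot=[[0,0,0],[0,0,0],[0,0,0],[0,0,0]], gripper=[0,0,0,0])

```text
time: 11.12
tool_pos: [0.4295, 0.1535, 0.0814]
tcp_rot: [0.003, 1.0, -0.001, -0.002]
contact_force: [-1.9, -6.8, 5.4]
gripper_width: -0.0
finger_force: 3.8
```

```bash
python3 wing.py | head -5
```

```text
11.125 [0.4294981  0.15345709 0.08141989] [-1.87215129 -6.75119412  5.38384226]
0.091 [271.9 222.1]
0.099 [271.5 229.1]
blob [270.5 225.4] 501
258 [72, 73, 72, 74, 74, 74, 74, 72, 72, 74, 76, 77, 78, 78, 77, 78, 77, 89, 100, 72, 75, 73, 73, 98, 136, 126, 128, 130, 157, 145]
```

Call:
carry_out(translation=[[0,0,-0.002],[0,0,-0.004],[0,0,-0.004]], delta_rot=[[0,0,0],[0,0,0],[0,0,0]], gripper=[0,0,0])

```text
time: 11.6
tool_pos: [0.4296, 0.1536, 0.0855]
tcp_rot: [0.003, 1.0, -0.001, -0.001]
contact_force: [-1.4, -7.5, 3.9]
gripper_width: 0.0002
finger_force: 3.7
```

```bash
python3 wing.py | head -5
```

```text
11.6 [0.42957426 0.15355373 0.08548157] [-1.42007213 -7.49283684  3.92193534]
0.091 [272.3 219. ]
0.099 [272.  225.7]
blob [270.9 225.6] 502
258 [73, 72, 73, 74, 73, 71, 72, 73, 74, 76, 77, 78, 78, 77, 77, 77, 110, 74, 72, 73, 72, 83, 134, 154, 131, 126, 128, 130, 148, 144]
```

The head rose with the finger, so the latch has let go. Raise a bit more, then back off in -y.

Call:
carry_out(translation=[[0,0,-0.003],[0,0,-0.006],[0,0.004,-0.006],[0,0.008,-0.006],[0,0.012,-0.006],[0,0.018,-0.006],[0,0.026,-0.006],[0,0.026,-0.02],[0,0.026,-0.02]], delta_rot=[[0,0,0],[0,0,0],[0,0,0],[0,0,0],[0,0,0],[0,0,0],[0,0,0],[0,0,0],[0,0,0]], gripper=[0,0,0,0,0,0,0,0,0])

```text
time: 12.82
tool_pos: [0.4328, 0.1308, 0.106]
tcp_rot: [-0.0, 1.0, -0.0, 0.002]
contact_force: [-0.3, 0.4, -0.2]
gripper_width: 0.0001
finger_force: 0.0
```

```bash
cat >> wing.py <<'E'
s0=cv2.imread("pics/side0.png")
d=lambda im,c:np.where(im[196:,c].mean(-1)<90)[0]
w0=cv2.imread("pics/w1.png")
print("head rows now/start",[(int(i[198:206,c].mean()),int(i[210:216,c].mean())) for c in(270,272) for i in(s,s0)])
# wing direction: elongated white dot can't tell; darkest-edge check with side columns
E
python3 wing.py
```

```text
12.825 [0.43277566 0.13077679 0.10602522] [-0.31406718  0.43080857 -0.1583578 ]
0.091 [224.2 211.3]
0.099 [221.5 216.7]
blob [220.2 217.3] 395
258 [72, 72, 71, 72, 73, 73, 74, 75, 74, 75, 75, 76, 72, 71, 71, 70, 69, 69, 77, 76, 71, 102, 159, 153, 132, 125, 127, 130, 168, 126]
262 [69, 79, 167, 106, 232, 229, 88, 85, 232, 133, 73, 74, 69, 70, 70, 69, 76, 156, 99, 71, 73, 72, 91, 169, 183, 185, 165, 125, 128, 128]
266 [68, 77, 202, 221, 217, 221, 152, 207, 224, 174, 124, 66, 70, 70, 71, 71, 70, 78, 163, 69, 76, 75, 77, 160, 176, 189, 181, 133, 129, 130]
270 [80, 196, 194, 217, 210, 190, 169, 207, 216, 68, 77, 68, 70, 71, 71, 69, 88, 171, 79, 82, 79, 73, 123, 177, 182, 181, 145, 126, 129, 107]
273 [152, 184, 122, 219, 211, 190, 210, 211, 172, 71, 74, 68, 70, 70, 71, 71, 81, 80, 78, 74, 71, 128, 161, 152, 142, 125, 127, 125, 130, 201]
head rows now/start [(118, 102), (122, 107), (118, 118), (122, 121)]
```

The stop is back at rest, up and aligned (side columns match the start picture). For the reset I'll turn the gripper 90° so its wide body stays clear of the wing.

Call:
carry_out(translation=[[0,0.01,-0.03],[0,0.03,-0.06],[0.01,0.05,-0.06],[0.025,0.053,-0.06],[0.025,0.053,-0.06],[0.025,0.053,-0.06],[0.025,0.053,-0.06],[0.025,0.053,-0.06],[0.025,0.053,-0.06],[0.025,0.053,-0.06]], delta_rot=[[0,0,0],[0,0,-0.18],[0,0,-0.36],[0,0,-0.54],[0,0,-0.72],[0,0,-0.9],[0,0,-1.08],[0,0,-1.26],[0,0,-1.44],[0,0,-1.57]], gripper=[0,0,0,0,0,0,0,0,0,0])

```text
time: 14.18
tool_pos: [0.4561, 0.0776, 0.165]
tcp_rot: [0.0, 0.706, 0.708, -0.0]
contact_force: [-0.6, -0.1, -0.5]
gripper_width: 0.0006
finger_force: 0.0
```

Call:
carry_out(translation=[[0,0,0],[0,0,0]], delta_rot=[[0,0,0],[0,0,0]], gripper=[0,0])

```text
time: 14.42
tool_pos: [0.4561, 0.0775, 0.1653]
tcp_rot: [0.001, 0.708, 0.706, -0.0]
contact_force: [0.2, 0.1, 0.5]
gripper_width: 0.0007
finger_force: 0.0
```

Run:
```python
from h import *
o=env.get_obs(); w=env.grab_frame("wrist"); print(o["tool_pos"],o["tcp_rot"],o["joints"][6])
# reset: dark disc near the predicted place
g=cv2.cvtColor(w,cv2.COLOR_RGB2GRAY); p=proj("wrist",[.458,.077,.075],o); print(p)
print(delta((.458,.077,.085),np.pi/2,o))
```

```text
[0.45612761 0.07753221 0.16527089] [ 5.50429836e-04  7.08228618e-01  7.05982808e-01 -4.42714413e-04] -1.0658311670529286
[286.38717977 211.11440609]
(array([-0.0004,  0.0019,  0.0803]), array([ 0.0002,  0.0014, -0.0032]))
```

Call:
carry_out(translation=[[0,0.002,0.04],[0,0.002,0.07],[0,0.002,0.086],[0,0.002,0.092],[0,0.002,0.095],[0,0.002,0.097],[0,0.002,0.097]], delta_rot=[[0,0,0],[0,0,0],[0,0,0],[0,0,0],[0,0,0],[0,0,0],[0,0,0]], gripper=[0,0,0,0,0,0,0])

```text
time: 15.35
tool_pos: [0.4581, 0.0775, 0.069]
tcp_rot: [0.001, 0.707, 0.707, -0.0]
contact_force: [-1.9, -0.2, 4.7]
gripper_width: 0.0004
finger_force: 2.1
```

Contact. Press to the bottom.

Call:
carry_out(translation=[[0,0,0.002],[0,0,0.004],[0,0,0.0045],[0,0,0.0045],[0,0,0.0045]], delta_rot=[[0,0,0],[0,0,0],[0,0,0],[0,0,0],[0,0,0]], gripper=[0,0,0,0,0])

```text
time: 15.98
tool_pos: [0.4582, 0.0775, 0.0665]
tcp_rot: [0.002, 0.707, 0.707, 0.0]
contact_force: [-6.7, -1.5, 33.3]
gripper_width: 0.0007
finger_force: 16.7
```

It is at the hard stop (33 N, z as expected). Retreat.

Call:
carry_out(translation=[[0,0,-0.01],[0,0,-0.05],[0,0,-0.1],[0,0,-0.13],[0,0,-0.13],[0,0,-0.13]], delta_rot=[[0,0,0],[0,0,0],[0,0,0],[0,0,0],[0,0,0],[0,0,0]], gripper=[0,0,0,0,0,0])

```text
time: 16.73
tool_pos: [0.458, 0.0769, 0.1933]
tcp_rot: [0.001, 0.708, 0.706, -0.001]
contact_force: [-0.8, -0.6, -0.9]
gripper_width: 0.0005
finger_force: 0.0
```

Run:
```python
from h import *
o=env.get_obs(); s=env.grab_frame("side")[:,:,::-1]; s0=cv2.imread("pics/side0.png"); print(o["tool_pos"],o["contact_force"])
for c in(258,265,273): print([int(x) for x in s[198:240,c].mean(1)],[int(x) for x in s0[198:240,c].mean(1)],sep="\n")
print(env.close_job())
```

```text
[0.45800291 0.07687942 0.19333595] [-0.84241589 -0.63173934 -0.87074026]
[153, 79, 213, 199, 77, 86, 75, 76, 76, 76, 75, 75, 84, 82, 77, 129, 156, 154, 133, 127, 141, 157, 169, 223, 227, 173, 140, 232, 200, 210, 210, 208, 207, 207, 208, 208, 209, 212, 230, 230, 189, 163]
[151, 79, 210, 197, 77, 86, 75, 77, 78, 76, 76, 76, 85, 84, 79, 129, 154, 152, 133, 126, 139, 156, 196, 231, 224, 171, 141, 236, 217, 230, 229, 228, 227, 228, 228, 227, 228, 230, 244, 247, 207, 179]
[131, 164, 240, 255, 224, 65, 72, 75, 75, 75, 74, 99, 226, 88, 85, 82, 80, 160, 178, 189, 179, 134, 130, 129, 104, 86, 88, 90, 90, 89, 82, 82, 83, 84, 83, 86, 106, 217, 210, 127, 145, 137]
[130, 162, 238, 255, 221, 68, 74, 76, 76, 76, 77, 102, 225, 93, 91, 86, 80, 158, 177, 187, 176, 135, 157, 155, 112, 90, 94, 95, 96, 95, 86, 87, 88, 87, 89, 92, 120, 235, 229, 230, 202, 140]
[211, 212, 174, 75, 78, 72, 73, 74, 74, 75, 85, 83, 81, 78, 74, 131, 163, 155, 144, 128, 128, 127, 131, 203, 89, 86, 88, 89, 90, 87, 82, 82, 82, 82, 82, 84, 115, 217, 212, 190, 152, 200]
[209, 210, 174, 79, 83, 73, 75, 75, 75, 77, 89, 87, 85, 81, 76, 129, 161, 154, 144, 127, 127, 153, 155, 227, 94, 91, 93, 95, 96, 92, 85, 85, 86, 87, 87, 88, 132, 236, 230, 211, 188, 255]
the job is handed in; nothing more can be done
None
```

I handed the job in at about 17 s: the stop was latched, turned until it popped up, and the reset was pushed fully in and released. Before hand-in, forces and the side camera showed both buttons back out and the arm clear; no verdict was returned.

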